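# Slide the sample box into the reader dock

## Robot

A 7-joint arm with a two-finger parallel gripper is mounted at the origin on the work surface. World frame = base frame: x ahead of the robot, y to its left, z up, the work surface at z = 0. Lengths are in mm, angles in rad, forces in N, time in s.
With the tool pointing down it reaches from about 425 to 875 mm from the base axis. Payload 4.7 kg.
Tool frame: the origin (TCP) lies between the finger pads; the fingertips stand 8 mm ahead of it and the grasp point (between the pads) lies 11 mm behind it (arm.finger_overhang is the distance from the TCP to the fingertips, in mm); z points along the fingers, y is the line along which they close (so a half turn about z gives the same grasp; the last joint's range is limited). The gripper opens to 85 mm and grips with 20 to 120 N. Pads are 22 mm wide; open, the fingers measure 114 mm over their backs; the gripper's body (76 mm by 85 mm) begins 54 mm behind the grasp point. The pads swing forward as they close: fully open they stand 13 mm farther back than shut.
Start: joints at [1.251, 0.321, -0.07, 1.45, 0.023, 1.371, -0.057], TCP at [212.944, -614.149, 239.349] pointing down, gripper open.
Joint ranges: [-2.86, 2.86], [-0.3, 2.09], [-1.38, 1.24], [0.06, 2.45], [-1.56, 4.7], [0.09, 2.05], [-2.69, 2.69]. Speed limits (rad/s): [2.57, 2.57, 3.14, 3.14, 3.14, 3.14, 3.14].

## Interface

Orientations are given as a unit quaternion [w, x, y, z].
In Python, from station import arm, optics gives the robot as it stands.
- The arm moves only by the tool drive_tool, never from a script. Its argument "commands" is a list of rows, each a list of 3 entries, a list of its own where there are three numbers: the shift along the tool's x, y, z in cm, then the turn, a rotation vector about the tool's x, y, z in rad, then the finger opening in cm, from 0 to 8.54. A call has 1 to 12 rows; each row is the pose to reach, as a shift and turn from the pose commanded when the call began, along the tool's axes at that moment; what a row does not reach only later rows make up. A row lasts 1/12 s, in which the tool goes at most 41.7 mm and 7.16 degrees, less where a joint would pass 70% of its speed; a pose out of reach is approached as far as the arm can. A call with a gripper value outside its range is refused whole. The fingers move at their own pace and stop on an object; the grip force is fixed at half the most. Time passes only in rows, so rows that repeat a pose let the fingers close. It gives the time, the measured TCP pose, the force, the opening and the grip force at its end, in the units of the state.
- arm.read_state(): the state, without advancing time (a new reading comes with each control period).
- optics.get_image(name): name is "side" or "top" or "wrist"; returns a dict with "img" (480x640x3 uint8, blue, green, red), "K" (3x3 intrinsics, pixels), "world_from_camera" (4x4, takes a point from camera to world coordinates). Camera axes: x right, y down, z forward; pixel columns grow to the right and rows downward; lengths in mm; the calibration is good to about 2 mm. A picture is of the moment at which its call begins. There is no depth.
- arm.hand_in(): hands the job in; it is judged then, once.
The state is a dict: "t": time; "joints": joint angles; "dq": joint speeds; "effort": joint torques, N m; "position": TCP position; "tool_rot": TCP orientation; "force": force on the tool from outside, world axes, zero at the start; "ft_torque": the same for the moment, N m; "width": opening from 0.0 (shut) to 1.0 (fully open); "gripper_force": force on a finger pad.
Only numpy, scipy, OpenCV 4.12 (cv2) and the standard library are available. Lean on these libraries where they do the work, as an engineer would, in place of code of your own. Each camera call takes 0.05 s, during which the arm holds its last target. There are 200 camera calls.

## Task

Push the white sample box down the lane between the two low white guide rails until it stands against the stop at the reader, and leave it there. Neither the box nor the robot may touch either rail on the way, so line the box up with the lane before it goes in. Only push it along the bench with the fingers, never lift or tip it, and leave the vials and the dish beside the lane where they stand.

Things in the scene. Friction and masses are not known exactly. Their poses are not given: they have to be found in the camera images.
- box_mid (a point): Centre (25 mm above the bench) of the loose closed white plastic sample box, grey panel on its lid: 116 mm long (its x axis), 92 mm wide (y), 50 mm high, 0.25 to 0.5 kg. It stands on open bench 45 to 90 mm short of the lane's mouth, up to 40 mm to either side of the lane's centre line, turned up to 12 degrees; its x axis points roughly down the lane. It stops as soon as it is no longer pushed.
- dock: The fixed reader dock. Origin: centre of the lane's mouth, at bench height; x points down the lane (to the robot's left, within 9 degrees), y across it towards the robot, z up. The lane is bare bench, 112 mm wide between the rails (a straight, centred box has 10 mm to spare on each side) and 190 mm long from mouth to stop. With the box home, its centre is at x = 132 mm, y about 0.
- stop (a point): Middle of the stop's flat face at bench height, at dock x = 190 mm, same axes as the dock. The stop is a fixed steel plate 36 mm high across the end of the lane; the white reader housing, 66 mm high and 136 mm wide, stands right behind it, dock x = 202 to 287 mm.
- rail_near: Fixed white plastic guide rail on the robot's side of the lane: 190 mm long, 12 mm wide, 20 mm high, from dock x = 0 to 190 mm, dock y = +56 to +68 mm. Same origin and axes as the dock.
- rail_far: The same rail on the far side of the lane, dock y = -68 to -56 mm. Same origin and axes as the dock.
- vial_a: Loose capped glass vial, 23 mm across, 46 mm high, standing beside the far rail on its outer side. Origin at the centre of its underside. Not to be disturbed.
- vial_b: Another such vial, also beside the far rail, nearer the reader. Not to be disturbed.
- vial_c: Another such vial, beside the near rail on its outer side. Not to be disturbed.
- dish: Loose round pale dish, 60 mm across, 14 mm high, on the far side of the lane's mouth. Origin at the centre of its underside. Not to be disturbed.
- box: The same sample box; origin at the centre of its underside, same axes as box_mid.
Not all that is in view belongs to the job. Leave any green or turquoise look-alike of the box alone.

How it is judged:
By the outcome, as a careful person would: the job done as asked, in the order asked, and still so for the second after the job is handed in, with the robot touching nothing.
It also fails if it takes over 72 s, if anything falls off the work surface, if the arm or the gripper's body presses on something with over 40 N, if the wrist force passes 120 N, or if a joint passes its speed limit or range.

## Working session

There is one attempt and no reset: what is moved stays moved. The work goes in short steps, Python scripts to look and compute and a tool call to move; the robot and the scene stay as the last step left them, time stands still between calls to the robot, and variables do not carry over. Pictures are saved under pics/ and viewed, at most 10 in all, crops included, and the job is handed in when it is done.

Besides the shell and the picture viewer there is one more tool, called after "Emit:" by a JSON object that holds its "op" and its "data". drive_tool: Moves the arm, as the interface text tells. Its arguments: {"type":"object","properties":{"commands":{"type":"array"}},"required":["commands"]}

```bash
mkdir -p pics
cat > h.py <<'E'
import numpy as np, cv2
from station import arm, optics
def grab(n, f=None):
    d=optics.get_image(n)
    if f: cv2.imwrite('pics/'+f,d['img'])
    return d
def ray(d,uv,z):
    uv=np.asarray(uv,float).reshape(-1,2); T=np.array(d['world_from_camera']);K=np.array(d['K'])
    r=np.c_[uv,np.ones(len(uv))]@np.linalg.inv(K).T@T[:3,:3].T
    o=T[:3,3]; return o+r*((z-o[2])/r[:,2])[:,None]
def proj(d,P):
    T=np.linalg.inv(np.array(d['world_from_camera']));P=np.atleast_2d(P)
    q=(P@T[:3,:3].T+T[:3,3])@np.array(d['K']).T; return q[:,:2]/q[:,2:]
E
python3 - <<'E'
from h import *
for n in('top','side'):
    d=grab(n,n+'0.png'); print(n,np.round(np.array(d['world_from_camera']),3).tolist(),np.array(d['K']).tolist())
s=arm.read_state(); print(s['t'],s['position'],s['tool_rot'])
E
```

```text
top [[-0.014, -0.993, 0.12, 479.643], [-1.0, 0.012, -0.017, -41.026], [0.016, -0.12, -0.993, 908.973], [0.0, 0.0, 0.0, 1.0]] [[507.03925118001246, 0.0, 319.3691807660812], [0.0, 507.03925118001246, 242.58776543542632], [0.0, 0.0, 1.0]]
side [[-0.767, -0.451, 0.458, 125.542], [-0.642, 0.514, -0.569, 531.533], [0.021, -0.73, -0.683, 731.328], [0.0, 0.0, 0.0, 1.0]] [[620.3640105534391, 0.0, 317.3918184493936], [0.0, 620.3640105534391, 236.45887810730812], [0.0, 0.0, 1.0]]
0.1 [ 212.79389534 -613.69577167  238.31765612] [-8.42097586e-04  9.86098356e-01  1.66160442e-01 -1.75754238e-04]
```

View pics/top0.png

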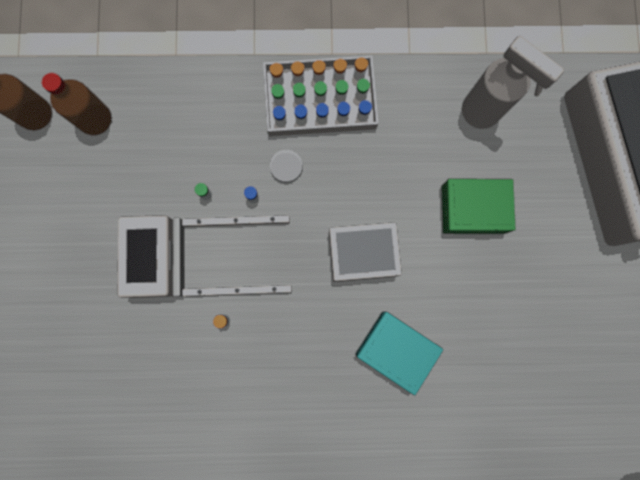

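View pics/side0.png

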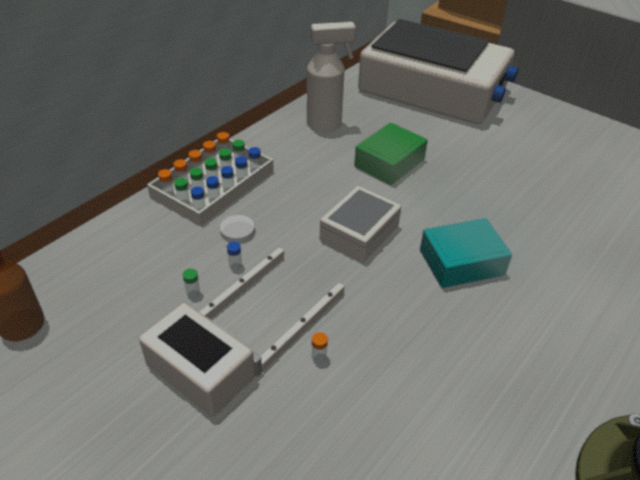

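The top view shows the white box with its grey panel at about (365,252). The rails are at about (236,220) and (238,291), the stop at (178,257) and the reader at (144,256). The look-alikes are green (480,206) and turquoise (400,353), so (365,252) is the one meant. Next I measure it and make the confirming crop.

```bash
cat >> h.py <<'E'
def blobs(d,x0,x1,y0,y1,th=150):
    im=d['img'][y0:y1,x0:x1]; hsv=cv2.cvtColor(im,cv2.COLOR_BGR2HSV)
    m=((hsv[...,2]>th)&(hsv[...,1]<40)).astype(np.uint8)
    c,_=cv2.findContours(m,cv2.RETR_EXTERNAL,cv2.CHAIN_APPROX_NONE)
    return sorted([k+np.array([x0,y0]) for k in c if len(k)>30],key=lambda k:-len(k))
E
python3 - <<'E'
from h import *
d=grab('top'); im=d['img']
print('row255',im[255,320:420:3].max(1)); print('col236',im[205:305:1,228].max(1))
cv2.imwrite('pics/crop1.png',cv2.resize(im[190:320,110:430],None,fx=2.5,fy=2.5,interpolation=cv2.INTER_CUBIC))
for th in(150,165,180):
  for a in((180,300,205,305),(318,412,212,292)):
    for k in blobs(d,*a,th)[:3]:
        r=cv2.minAreaRect(k); z=50 if a[0]>300 else 20
        print(th,len(k),np.round(r[0],1),r[1],round(r[2],2),np.round(ray(d,cv2.boxPoints(r),z)[:,:2],1).tolist())
E
```

```text
row255 [136 136 138  97 143 170 134 122 120 119 121 120 120 119 120 120 122 120
 120 121 122 122 116 121 119 166 164 142 143 144 145 144 144 144]
col236 [143 143 143 143 140 140 141 143 142 143 145 145 150 161 170 171 171 168
 147 108  85  92 109 135 146 145 144 146 144 143 146 145 145 142 143 146
 148 146 146 141 140 142 145 145 144 141 142 144 143 144 145 144 144 142
 143 143 145 145 146 147 144 145 144 143 140 139 141 144 143 145 145 144
 145 143 147 143 145 144 143 144 145 139 142 160 168 172 170 171 155 115
 104 132 140 140 138 137 139 142 142 144]
150 77 [254.2 289.2] (6.549720287322998, 33.99616622924805) 86.42 [[511.0, 88.3], [513.9, 29.2], [502.6, 28.6], [499.7, 87.5]]
150 75 [253.5 219. ] (6.0, 33.0) 90.0 [[636.5, 89.0], [635.9, 30.6], [625.1, 30.6], [625.8, 89.0]]
150 74 [217.  220.3] (5.782027721405029, 32.19375991821289) 87.95 [[633.7, 152.9], [635.1, 96.1], [624.7, 95.7], [623.3, 152.4]]
150 229 [365.3 250.7] (52.31865310668945, 66.85161590576172) 85.24 [[609.6, -74.1], [617.9, -188.8], [528.2, -193.3], [520.3, -80.0]]
165 66 [218. 291.] (4.0, 30.0) 90.0 [[508.4, 147.3], [507.7, 95.3], [500.7, 95.2], [501.4, 147.2]]
165 66 [255. 289.] (4.0, 30.0) 90.0 [[511.0, 83.1], [510.3, 30.9], [503.3, 30.9], [504.0, 83.1]]
165 64 [217. 221.] (4.0, 30.0) 90.0 [[631.8, 150.8], [631.2, 97.8], [624.1, 97.8], [624.7, 150.7]]
165 225 [365.2 250.9] (50.574703216552734, 64.94157409667969) 85.24 [[608.0, -75.6], [616.0, -187.0], [529.4, -191.4], [521.7, -81.3]]
```

View pics/crop1.png

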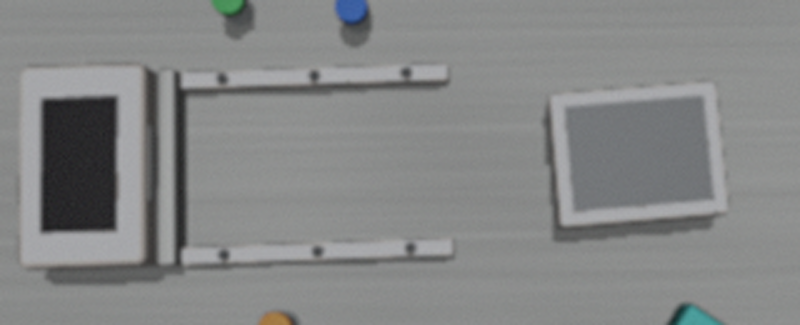

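```bash
cat >> h.py <<'E'
def lane(d):
    g=d['img'].max(2).astype(float); L=[]
    for y0,y1 in((212,226),(284,297)):
        P=[]
        for u in range(186,286):
            c=g[y0:y1,u]; w=np.clip(c-150,0,None)
            if w.sum()>60: P.append((u,y0+(w*np.arange(y1-y0)).sum()/w.sum()))
        W=ray(d,P,20)[:,:2]; W=W[np.abs(W[:,0]-np.polyval(np.polyfit(W[:,1],W[:,0],1),W[:,1]))<2]
        L.append(np.polyfit(W[:,1],W[:,0],1))
    return L
def box(d,x0=318,x1=412,y0=212,y1=292):
    k=blobs(d,x0,x1,y0,y1,155)[0]; W=ray(d,k.reshape(-1,2),50)[:,:2].astype(np.float32)
    c,s,a=cv2.minAreaRect(W); q=cv2.boxPoints((c,s,a)); e=[q[1]-q[0],q[2]-q[1]]; e=max(e,key=np.linalg.norm)
    if e[1]<0:e=-e
    return np.array(c),s,np.degrees(np.arctan2(-e[0],e[1])) # angle ccw from +y
E
python3 - <<'E'
from h import *
d=grab('top'); L=lane(d)
for l in L: print('x=%.1f + %.4f y ; ang %.2f'%(l[1],l[0],np.degrees(np.arctan(-l[0]))))
c,s,a=box(d); print(c,s,a)
m=np.mean(L,0); print('gap',(L[0]-L[1])@[60,1],'centre x at box y',np.polyval(m,c[1]),'slope',m[0])
print('mouth ends',ray(d,[[288.5,219],[290.5,289]],20)[:,:2])
g=d['img'].max(2); print(g[219,280:296],g[289,280:296])
for n,p in dict(dish=(286,166),vb=(251,193),va=(201,190),vc=(220,322)).items(): print(n,ray(d,p,14 if n=='dish' else 46)[0])
w=grab('wrist'); print(np.round(np.array(w['world_from_camera']),2).tolist())
E
```

```text
x=631.8 + -0.0225 y ; ang 1.29
x=507.9 + -0.0222 y ; ang 1.27
[ 569.13330078 -134.0055542 ] (89.05487823486328, 113.09959411621094) 3.9942222
gap 123.87828773362077 centre x at box y 572.8365388489811 slope -0.022355945946412624
mouth ends [[630.1123142   -2.18329204]
 [506.3031475   -4.84647889]]
[172 171 171 170 172 174 171 169 154 127 132 142 143 141 141 140] [171 172 171 170 171 172 173 172 173 171 154 134 130 134 138 138]
dish [728.33458891   1.95147875  14.        ]
vb [672.05535449  61.25149703  46.        ]
va [678.25620119 147.58957947  46.        ]
vc [451.96694507 112.66158057  46.        ]
[[0.33, -0.9, -0.27, 283.42], [-0.95, -0.31, -0.09, -588.83], [-0.0, 0.29, -0.96, 373.14], [0.0, 0.0, 0.0, 1.0]]
```

The crop confirms the white box with its grey panel, at crop (637,153). The lane leans 1.3° and the box 4.0°. The box sits 3.7 mm towards the robot from the centre line, with its rear face at about y = -192. One push from behind with two fingers square to the lane can correct both. I'll move behind the box first.

Emit:
{"op": "drive_tool", "data": {"commands": [[[46.9, -26.1, 9], [0, 0, -1.26], 5], [[46.9, -26.1, 9], [0, 0, -1.26], 5], [[46.9, -26.1, 9], [0, 0, -1.26], 5], [[46.9, -26.1, 9], [0, 0, -1.26], 5], [[46.9, -26.1, 9], [0, 0, -1.26], 5], [[46.9, -26.1, 9], [0, 0, -1.26], 5], [[46.9, -26.1, 9], [0, 0, -1.26], 5], [[46.9, -26.1, 9], [0, 0, -1.26], 5], [[46.9, -26.1, 9], [0, 0, -1.26], 5], [[46.9, -26.1, 9], [0, 0, -1.26], 5], [[46.9, -26.1, 9], [0, 0, -1.26], 5], [[46.9, -26.1, 9], [0, 0, -1.26], 5]]}}

```text
t: 1.25
position: [542.4, -245.0, 156.5]
tool_rot: [0.0, 0.699, 0.715, -0.0]
force: [0.4, -0.6, -0.2]
width: 0.585
gripper_force: 0.0
```

Emit:
{"op": "drive_tool", "data": {"commands": [[[0, 0, 0], [0, 0, 0], 5], [[0, 0, 0], [0, 0, 0], 5], [[0, 0, 0], [0, 0, 0], 5]]}}

```text
t: 1.5
position: [541.2, -246.7, 156.3]
tool_rot: [-0.0, 0.699, 0.715, -0.0]
force: [-0.9, -1.2, -0.7]
width: 0.588
gripper_force: 0.0
```

```bash
cat >> h.py <<'E'
def tool():
    from scipy.spatial.transform import Rotation as R
    s=arm.read_state(); r=R.from_quat(s['tool_rot'],scalar_first=True).as_matrix()
    y=r[:,1]; print('t',round(s['t'],2),'p',np.round(s['position'],1),'tool-y deg',round(np.degrees(np.arctan2(y[1],y[0])),2),'z',np.round(r[:,2],3),'F',np.round(s['force'],1),'w',round(s['width'],2))
    return s,r
E
python3 - <<'E'
from h import *
s,r=tool(); 
for t in((571,-214,150),(571,-214,27)): print(np.round(r.T@(np.array(t)-s['position'])/10,2))
grab('side','side1.png'); grab('wrist','w1.png')
E
```

```text
t 1.5 p [ 541.2 -246.7  156.3] tool-y deg 1.34 z [-0.001 -0.    -1.   ] F [-0.9 -1.2 -0.7] w 0.59
[3.2  3.06 0.63]
[ 3.2   3.07 12.93]
```

View pics/w1.png

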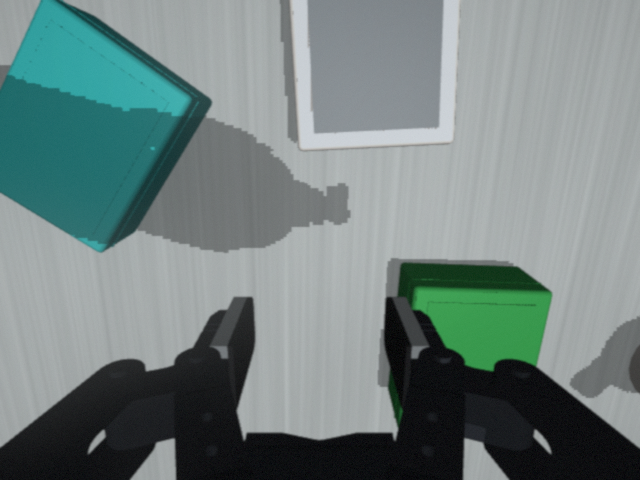

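The white box is top centre, with its rear edge at about (375,140). The green box is at (470,340), close to the right finger's path, so I slide forward at this height and then go straight down.

Emit:
{"op": "drive_tool", "data": {"commands": [[[3.2, 3.1, 0.6], [0, 0, 0], 5], [[3.2, 3.1, 0.6], [0, 0, 0], 5], [[3.2, 3.1, 0.6], [0, 0, 0], 5], [[3.2, 3.1, 4], [0, 0, 0], 5], [[3.2, 3.1, 7], [0, 0, 0], 5], [[3.2, 3.1, 10], [0, 0, 0], 5], [[3.2, 3.1, 11.5], [0, 0, 0], 5], [[3.2, 3.1, 12.9], [0, 0, 0], 5], [[3.2, 3.1, 12.9], [0, 0, 0], 5], [[3.2, 3.1, 12.9], [0, 0, 0], 5]]}}

```text
t: 2.43
position: [571.2, -215.1, 27.7]
tool_rot: [-0.0, 0.7, 0.715, -0.0]
force: [0.4, -0.6, 0.8]
width: 0.585
gripper_force: 0.0
```

Run:
```python
from h import *
tool(); d=grab('top'); print(box(d))
im=grab('side')['img']; t=d['img']
a=cv2.resize(im[120:330,220:500],None,fx=1.4,fy=1.4); b=cv2.resize(t[170:310,280:480],(400,294))
cv2.imwrite('pics/s2.png',np.hstack([a[:294],b]))
```

```text
t 2.43 p [ 571.2 -215.1   27.7] tool-y deg 1.21 z [-0.001 -0.    -1.   ] F [ 0.4 -0.6  0.8] w 0.59
(array([ 568.16668701, -130.72000122]), (154.8126678466797, 135.6201934814453), np.float32(-0.778575))
```

View pics/s2.png

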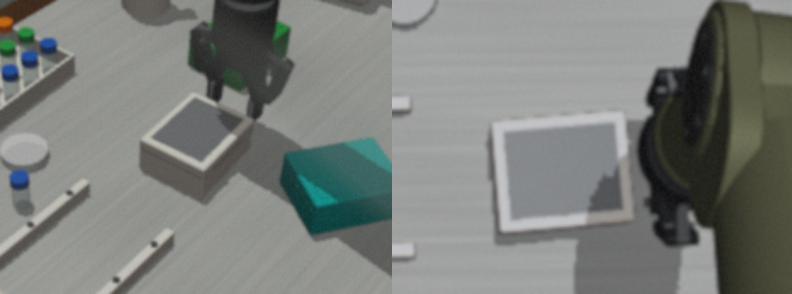

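The fingers stand just behind the box without touching it: side view (235,95), top view (650,150). I push gently to square the box to the lane, drifting slightly towards the centre line.

Emit:
{"op": "drive_tool", "data": {"commands": [[[0.5, 0, 0], [0, 0, 0], 5], [[1, 0, 0], [0, 0, 0], 5], [[1.4, 0.05, 0], [0, 0, 0], 5], [[1.8, 0.1, 0], [0, 0, 0], 5], [[2.2, 0.15, 0], [0, 0, 0], 5], [[2.6, 0.2, 0], [0, 0, 0], 5], [[3, 0.25, 0], [0, 0, 0], 5], [[3.4, 0.25, 0], [0, 0, 0], 5], [[3.4, 0.25, 0], [0, 0, 0], 5]]}}

```text
t: 3.28
position: [573.8, -178.2, 27.7]
tool_rot: [-0.0, 0.698, 0.716, 0.0]
force: [-0.5, 0.0, 0.2]
width: 0.589
gripper_force: 0.0
```

```bash
cat >> h.py <<'E'
def edge(W):
    l=cv2.fitLine(W.astype(np.float32),cv2.DIST_HUBER,0,.01,.01).ravel(); return l
def boxe(d,y):
    """box from lid far/near edges, lid inner panel border; y = expected world y of centre"""
    g=d['img'].max(2).astype(float); M=np.polyfit([0,1],[0,0],1); out=[]
    for s in(1,-1):
        P=[]
        for yy in np.arange(y+2,y+46,2):
            xs=np.arange(572+s*28,572+s*64,.5)
            uv=proj(d,np.c_[xs,np.full_like(xs,yy),np.full_like(xs,50)])
            v=cv2.remap(g.astype(np.float32),uv[:,0].astype(np.float32).reshape(1,-1),uv[:,1].astype(np.float32).reshape(1,-1),cv2.INTER_LINEAR).ravel()
            i=np.where(v>156)[0]
            if len(i): P.append((yy,xs[i].max() if s>0 else xs[i].min()))
        P=np.array(P); f=np.polyfit(*P.T,1); r=np.abs(np.polyval(f,P[:,0])-P[:,1]); f=np.polyfit(*P[r<=np.percentile(r,80)].T,1); out.append(f)
    ml=np.mean(lane(d),0); mb=np.mean(out,0)
    print('edge angs',[round(np.degrees(-f[0]),2) for f in out],'lane ang',round(np.degrees(-ml[0]),2),'width',round((out[0]-out[1])@[y,1],1),'dock y offset: centre %.1f front %.1f'%tuple(np.polyval(ml,q)-np.polyval(mb,q) for q in(y,y+58)))
    # front edge
    F=[]
    for x in np.arange(545,600,3):
        ys=np.arange(y+40,y+80,.5); uv=proj(d,np.c_[np.full_like(ys,x),ys,np.full_like(ys,50)]).astype(np.float32)
        v=cv2.remap(g.astype(np.float32),uv[:,0].reshape(1,-1),uv[:,1].reshape(1,-1),cv2.INTER_LINEAR).ravel(); i=np.where(v>156)[0]
        if len(i): F.append((x,ys[i].max()))
    F=np.array(F); f=np.polyfit(*F.T,1); print('front y at 570: %.1f ang %.2f'%(np.polyval(f,570),np.degrees(f[0])))
E
python3 - <<'E'
from h import *
tool(); d=grab('top'); boxe(d,-109); cv2.imwrite('pics/t3.png',cv2.resize(d['img'][190:310,180:440],None,fx=3,fy=3,interpolation=cv2.INTER_CUBIC))
E
```

```text
t 3.28 p [ 573.8 -178.2   27.7] tool-y deg 1.39 z [ 0.     0.001 -1.   ] F [-0.5  0.   0.2] w 0.59Traceback (most recent call last):
  File "<stdin>", line 2, in <module>
  File "h.py", line 49, in boxe
    v=cv2.remap(g.astype(np.float32),uv[:,0].astype(np.float32).reshape(1,-1),uv[:,1].astype(np.float32).reshape(1,-1),cv2.INTER_LINEAR).ravel()
      ~~~~~~~~~^^^^^^^^^^^^^^^^^^^^^^^^^^^^^^^^^^^^^^^^^^^^^^^^^^^^^^^^^^^^^^^^^^^^^^^^^^^^^^^^^^^^^^^^^^^^^^^^^^^^^^^^^^^^^^^^^^^^^^^^^
cv2.error: OpenCV(4.12.0) /io/opencv/modules/imgproc/src/imgwarp.cpp:1703: error: (-215:Assertion failed) !_map1.empty() in function 'remap'
```

```bash
sed -i 's/np.arange(572+s\*28,572+s\*64,.5)/572+s*np.arange(28,64,.5)/' h.py
python3 - <<'E'
from h import *
tool(); d=grab('top'); cv2.imwrite('pics/t3.png',cv2.resize(d['img'][190:310,180:440],None,fx=3,fy=3,interpolation=cv2.INTER_CUBIC)); boxe(d,-109)
E
```

```text
t 3.33 p [ 573.5 -178.3   27.5] tool-y deg 1.38 z [-0.     0.001 -1.   ] F [ 0.2 -0.2 -0.8] w 0.59
edge angs [np.float64(-0.0), np.float64(-0.0)] lane ang 0.59 width 127.0 dock y offset: centre -0.3 front -0.9
front y at 570: -29.5 ang -0.00
```

View pics/t3.png

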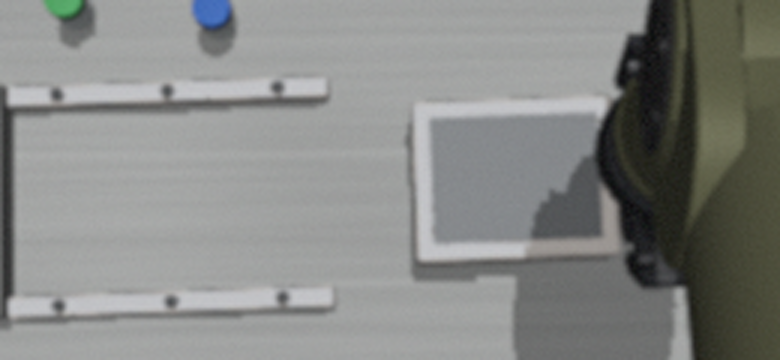

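The box has moved forward. Its front edge is at about crop x = 416, and its far and near lid edges look parallel to the rails. The exposure changed, so I switch to a relative threshold and reuse the first lane fit.

```bash
sed -i 's/>156/>TH/g; s/ml=np.mean(lane(d),0)/ml=np.array([-0.02236,569.85])/; s/^    g=d\[.img.\].max(2).astype(float); M=.*/    g=d["img"].max(2).astype(float); bg=np.median(g[235:275,200:280]); wh=np.percentile(g[212:226,190:280],92); TH=(bg+wh)\/2; out=[]; print("bg,wh",bg,wh)/' h.py
python3 - <<'E'
from h import *
d=grab('top'); boxe(d,-109)
E
```

```text
bg,wh 164.0 198.0
edge angs [np.float64(2.94), np.float64(1.72)] lane ang 1.28 width 88.2 dock y offset: centre -0.6 front 0.4
front y at 570: -54.9 ang 1.74
```

The box is nearly centred and still about 0.5° off. I push on straight to just short of the mouth.

Emit:
{"op": "drive_tool", "data": {"commands": [[[0.5, 0, 0], [0, 0, 0], 5], [[0.9, 0, 0], [0, 0, 0], 5], [[1.3, 0, 0], [0, 0, 0], 5], [[1.7, 0, 0], [0, 0, 0], 5], [[2.1, 0, 0], [0, 0, 0], 5], [[2.5, 0, 0], [0, 0, 0], 5], [[2.9, 0, 0], [0, 0, 0], 5], [[3.3, 0, 0], [0, 0, 0], 5], [[3.6, 0, 0], [0, 0, 0], 5], [[3.6, 0, 0], [0, 0, 0], 5]]}}

```text
t: 4.27
position: [572.7, -142.4, 27.7]
tool_rot: [-0.0, 0.698, 0.716, 0.0]
force: [0.3, 0.4, 0.4]
width: 0.584
gripper_force: 0.0
```

Run:
```python
from h import *
tool(); d=grab('top'); cv2.imwrite('pics/t4.png',cv2.resize(d['img'][195:310,170:370],None,fx=4,fy=4,interpolation=cv2.INTER_CUBIC)); boxe(d,-76)
```

```text
t 4.27 p [ 572.7 -142.4   27.7] tool-y deg 1.39 z [ 0.     0.001 -1.   ] F [0.3 0.4 0.4] w 0.58
bg,wh 162.0 195.0
edge angs [np.float64(0.28), np.float64(0.99)] lane ang 1.28 width 87.4 dock y offset: centre -0.3 front -0.9
front y at 570: -18.9 ang 1.46
```

View pics/t4.png

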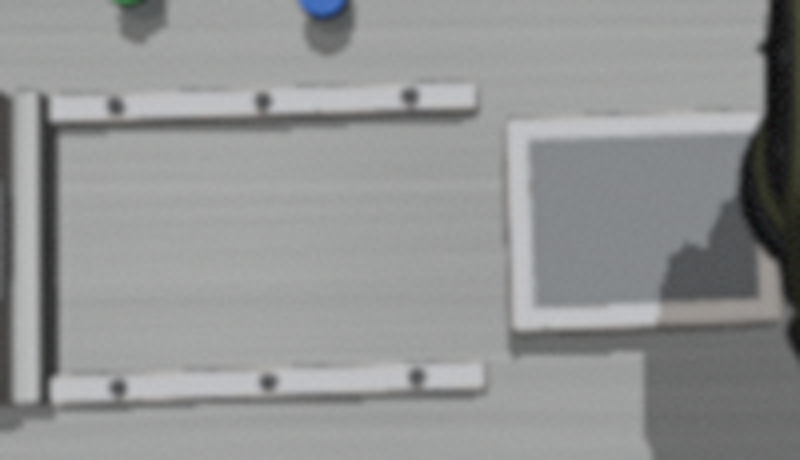

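The front edge is at crop x = 510, 15 mm short of the mouth at about 480. The lid is parallel to the rails and the offset is within 1 mm. It goes in.

Emit:
{"op": "drive_tool", "data": {"commands": [[[0.5, 0, 0], [0, 0, 0], 5], [[1.1, 0, 0], [0, 0, 0], 5], [[1.7, 0, 0], [0, 0, 0], 5], [[2.3, 0, 0], [0, 0, 0], 5], [[2.9, 0, 0], [0, 0, 0], 5], [[3.5, 0, 0], [0, 0, 0], 5], [[4.1, 0, 0], [0, 0, 0], 5], [[4.7, 0, 0], [0, 0, 0], 5], [[5.3, 0, 0], [0, 0, 0], 5], [[5.9, 0, 0], [0, 0, 0], 5], [[6.5, 0, 0], [0, 0, 0], 5], [[7, 0, 0], [0, 0, 0], 5]]}}

```text
t: 5.32
position: [571.1, -73.0, 27.7]
tool_rot: [0.0, 0.699, 0.715, 0.0]
force: [-1.2, -1.5, 1.5]
width: 0.587
gripper_force: 1.1
```

Run:
```python
from h import *
tool(); d=grab('top'); cv2.imwrite('pics/t5.png',cv2.resize(d['img'][195:310,170:370],None,fx=4,fy=4,interpolation=cv2.INTER_CUBIC)); boxe(d,-6)
```

```text
t 5.32 p [571.1 -73.   27.7] tool-y deg 1.33 z [ 0. -0. -1.] F [-1.2 -1.5  1.5] w 0.59
bg,wh 159.0 191.0
edge angs [np.float64(-0.78), np.float64(0.0)] lane ang 1.28 width 121.5 dock y offset: centre 0.7 front -1.0
front y at 570: 50.4 ang 1.27
```

View pics/t5.png

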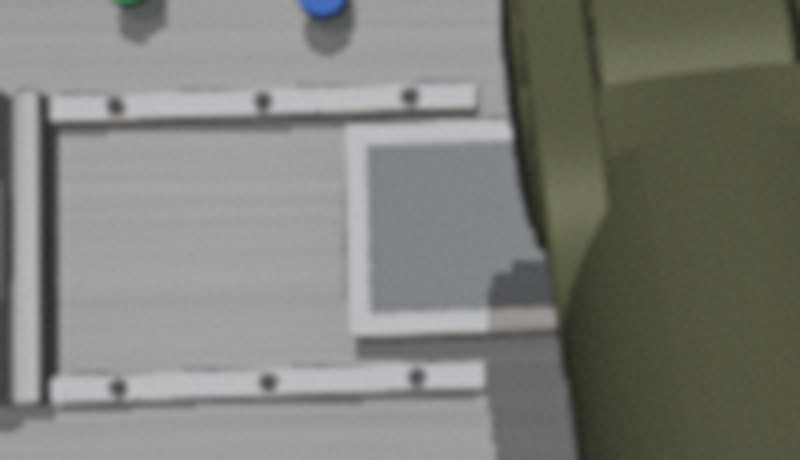

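The box is inside the lane. Its front corners are at crop (348,124) and (354,336), clear of both rails. I check the offset with the search window kept inside the rails.

```bash
sed -i 's/np.arange(28,64,.5)/np.arange(28,53,.5)/' h.py
python3 - <<'E'
from h import *
d=grab('top'); boxe(d,-6); print(ray(d,[[170+348/4,195+124/4],[170+354/4,195+336/4]],50))
E
```

```text
bg,wh 159.0 191.0
edge angs [np.float64(2.51), np.float64(1.84)] lane ang 1.28 width 98.1 dock y offset: centre -5.8 front -4.9
front y at 570: 52.0 ang 0.79
[[613.51835606  50.40975194  50.        ]
 [522.95914658  47.80895207  50.        ]]
```

From the corners the offset is about 0.5 mm, with the front at y ≈ 51 and about 135 mm to go. The edge fit was misled by the rails, so I ignore it. Pushing on.

Emit:
{"op": "drive_tool", "data": {"commands": [[[0.5, 0, 0], [0, 0, 0], 5], [[1.2, 0, 0], [0, 0, 0], 5], [[1.9, 0, 0], [0, 0, 0], 5], [[2.6, 0, 0], [0, 0, 0], 5], [[3.3, 0, 0], [0, 0, 0], 5], [[4, 0, 0], [0, 0, 0], 5], [[4.7, 0, 0], [0, 0, 0], 5], [[5.4, 0, 0], [0, 0, 0], 5], [[6.1, 0, 0], [0, 0, 0], 5], [[6.8, 0, 0], [0, 0, 0], 5], [[7.4, 0, 0], [0, 0, 0], 5], [[8, 0, 0], [0, 0, 0], 5]]}}

```text
t: 6.42
position: [569.1, 7.0, 27.6]
tool_rot: [-0.0, 0.699, 0.715, -0.0]
force: [0.2, -0.6, -0.8]
width: 0.584
gripper_force: 0.5
```

Run:
```python
from h import *
tool(); a=grab('top')['img']; b=grab('side')['img']
cv2.imwrite('pics/t6.png',np.hstack([cv2.resize(a[190:310,110:310],(500,300)),cv2.resize(b[200:420,120:340],(300,300))]))
```

```text
t 6.42 p [569.1   7.   27.6] tool-y deg 1.33 z [-0. -0. -1.] F [ 0.2 -0.6 -0.8] w 0.58
```

View pics/t6.png

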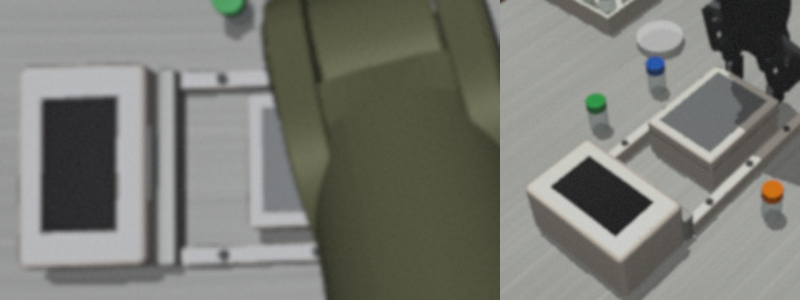

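The box is centred in the lane. Its front is at crop x ≈ 250, the stop face is at about 185, and the vials stand as before. About 55 mm is left, so I go 48 mm and then creep.

Emit:
{"op": "drive_tool", "data": {"commands": [[[0.5, 0, 0], [0, 0, 0], 5], [[1.1, 0, 0], [0, 0, 0], 5], [[1.7, 0, 0], [0, 0, 0], 5], [[2.3, 0, 0], [0, 0, 0], 5], [[2.9, 0, 0], [0, 0, 0], 5], [[3.4, 0, 0], [0, 0, 0], 5], [[3.9, 0, 0], [0, 0, 0], 5], [[4.3, 0, 0], [0, 0, 0], 5], [[4.6, 0, 0], [0, 0, 0], 5], [[4.8, 0, 0], [0, 0, 0], 5], [[4.8, 0, 0], [0, 0, 0], 5]]}}

```text
t: 7.43
position: [568.1, 55.0, 27.6]
tool_rot: [-0.0, 0.699, 0.715, 0.0]
force: [-0.7, -0.8, 0.2]
width: 0.587
gripper_force: 0.0
```

Emit:
{"op": "drive_tool", "data": {"commands": [[[0.1, 0, 0], [0, 0, 0], 5], [[0.2, 0, 0], [0, 0, 0], 5], [[0.3, 0, 0], [0, 0, 0], 5], [[0.3, 0, 0], [0, 0, 0], 5]]}}

```text
t: 7.77
position: [568.0, 57.2, 27.6]
tool_rot: [0.0, 0.699, 0.715, 0.0]
force: [-0.2, -1.6, 0.5]
width: 0.588
gripper_force: 0.8
```

Emit:
{"op": "drive_tool", "data": {"commands": [[[0.1, 0, 0], [0, 0, 0], 5], [[0.2, 0, 0], [0, 0, 0], 5], [[0.3, 0, 0], [0, 0, 0], 5]]}}

```text
t: 8.02
position: [567.9, 60.0, 27.6]
tool_rot: [0.0, 0.699, 0.715, -0.0]
force: [-0.0, -3.6, 0.0]
width: 0.586
gripper_force: 1.7
```

Emit:
{"op": "drive_tool", "data": {"commands": [[[0.1, 0, 0], [0, 0, 0], 5], [[0.2, 0, 0], [0, 0, 0], 5]]}}

```text
t: 8.18
position: [567.9, 60.0, 27.6]
tool_rot: [0.001, 0.699, 0.715, -0.001]
force: [-0.6, -7.9, 2.1]
width: 0.583
gripper_force: 4.0
```

Emit:
{"op": "drive_tool", "data": {"commands": [[[0.1, 0, 0], [0, 0, 0], 5], [[0.2, 0, 0], [0, 0, 0], 5]]}}

```text
t: 8.35
position: [567.9, 59.9, 27.6]
tool_rot: [0.002, 0.7, 0.715, -0.002]
force: [-0.9, -11.3, 4.6]
width: 0.583
gripper_force: 5.8
```

The tool has stalled at y = 60 with the force rising, so the box is against the stop. I back straight off and lift.

Emit:
{"op": "drive_tool", "data": {"commands": [[[-0.5, 0, 0], [0, 0, 0], 5], [[-1.5, 0, 0], [0, 0, 0], 5], [[-3, 0, 0], [0, 0, 0], 5], [[-4.5, 0, 0], [0, 0, 0], 5], [[-6, 0, 0], [0, 0, 0], 5], [[-6, 0, -4], [0, 0, 0], 5], [[-6, 0, -8], [0, 0, 0], 5], [[-7, 0, -12], [0, 0, 0], 5], [[-11, 0, -15], [0, 0, 0], 5], [[-15, 0, -16], [0, 0, 0], 5], [[-18, 0, -16], [0, 0, 0], 5], [[-18, 0, -16], [0, 0, 0], 5]]}}

```text
t: 9.35
position: [572.1, -126.1, 188.9]
tool_rot: [0.003, 0.703, 0.711, -0.001]
force: [-0.6, -1.6, -0.3]
width: 0.585
gripper_force: 0.0
```

Run:
```python
from h import *
tool(); a=grab('top')['img']; b=grab('side')['img']
cv2.imwrite('pics/t7.png',np.hstack([cv2.resize(a[150:340,100:310],(420,380)),cv2.resize(b[200:420,120:340],(380,380))]))
```

```text
t 9.35 p [ 572.1 -126.1  188.9] tool-y deg 0.66 z [ 0.003 -0.005 -1.   ] F [-0.6 -1.6 -0.3] w 0.59
```

View pics/t7.png

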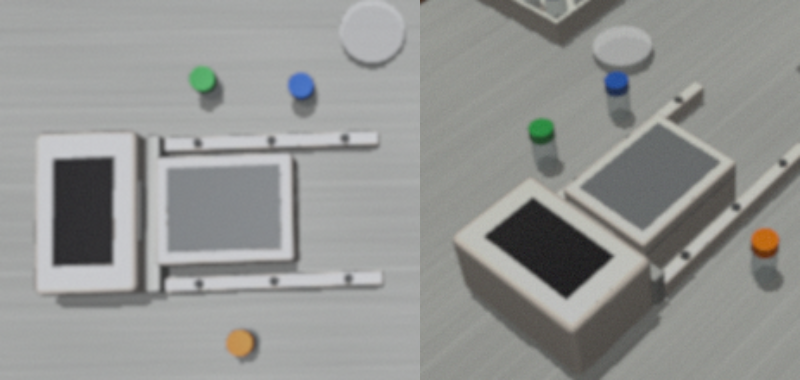

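The box stands flush against the stop, with its lid's left edge at crop x ≈ 157. It is clear of both rails, the vials and dish are in place, and the arm is free. Handing in.

```bash
python3 -c "
from station import arm
print(arm.hand_in())"
```

```text
the job is handed in; nothing more can be done
None
```

The white sample box stands square against the stop at the reader and the job is handed in at about 9.5 s; the pictures show no contact with either rail, and the vials and dish are where they stood.

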